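# Close up an instrument cassette for the steriliser

## Robot

A 7-joint arm with a two-finger parallel gripper is mounted at the origin on a cart in front of the work surface, level with it; the furniture and walls round the work are solid. World frame = base frame: x ahead of the robot, y to its left, z up, the work surface at z = 0. Lengths are in m, angles in rad, forces in N, time in s.
With the tool pointing down it reaches from about 0.425 to 0.825 m from the base axis. Payload 3.6 kg.
Tool frame: the origin (TCP) lies on the centre line of the jaws, within the pads' length; the fingertips stand 14 mm ahead of it and the grasp point (between the pads) lies 5 mm behind it; z points along the fingers, x is the direction in which the jaws open and shut, and the axes are right-handed (so a half turn about z gives the same grasp; the last joint's range is limited). The gripper opens to 85 mm and grips with 20 to 120 N. Pads are 22 mm wide; open, the fingers measure 114 mm over their backs; the gripper's body (76 mm by 85 mm) begins 54 mm behind the grasp point. The pads swing forward as they close: fully open they stand 13 mm farther back than shut.
Start: joints at [1.224, 0.615, -0.013, 1.423, 0.008, 1.103, -0.04], TCP at [0.204, -0.617, 0.245] pointing down, gripper open.
Joint ranges: [-3.12, 3.12], [-0.3, 2.06], [-1.34, 1.32], [0.26, 2.42], [-1.36, 4.5], [0.01, 1.98], [-2.84, 2.84]. Speed limits (rad/s): [2.79, 2.79, 3.14, 3.14, 3.14, 3.14, 3.14].

## Interface

Orientations are given as a unit quaternion [w, x, y, z].
In Python, from workcell import read_state, grab_frame, close_job, spot_in, regions_of, place_of gives the robot as it stands.
- The arm moves only by the tool send_rows, never from a script. Its argument "targets" is a list of rows, each an object of numbers: "dx", "dy", "dz": the shift along the tool's x, y, z in cm; "ax", "ay", "az": the turn, a rotation vector about the tool's x, y, z in degrees. In form: [{"dx": .., "dy": .., "dz": .., "ax": .., "ay": .., "az": ..}, ...]. A call has 1 to 8 rows; each row is the pose to reach, as a shift and turn from the pose measured when the call began, along the tool's axes at that moment; what a row does not reach only later rows make up. A row lasts 1/8 s, in which the tool goes at most 62.5 mm and 10.7 degrees, less where a joint would pass 70% of its speed; a pose out of reach is approached as far as the arm can. A call with a gripper value outside its range is refused whole. "gripper" is the gripper command: -1 is fully open, 1 is shut, values between are in proportion, set as the call begins (left out, the last holds). The fingers move at their own pace and stop on an object; "squeeze" is the grip in N (left out, the last holds). Time passes only in rows, so rows that repeat a pose let the fingers close. It gives the time, the measured TCP pose, the force and the opening at its end, in the units of the state.
- read_state(): the state, without advancing time (a new reading comes with each control period).
- grab_frame(name): name is "side" or "top" or "wrist"; returns a dict with "frame" (480x640x3 uint8, red, green, blue), "z_map" (480x640 float32, m along the optical axis (not along the pixel's ray), 0 where there is no reading), "mtx" (3x3 intrinsics, pixels), "dist" ([k1, k2, p1, p2, k3] as OpenCV has them; the pictures are not rectified), "pose" (4x4, takes a point from camera to world coordinates). Camera axes: x right, y down, z forward; pixel columns grow to the right and rows downward; lengths in m; the calibration is good to about 2 mm. A picture is of the moment at which its call begins.
- close_job(): hands the job in, once; it reports no verdict.
Trained networks look in the newest picture that a camera, given by its name, has taken for a name from the list of things; names that differ only in an ending like _2 or _b are one class to them, and where a whole thing is asked for, a point or a joint stands for the part that bears it (a point fixed in the world has none). Each returns a list of dicts, best first, with "conf" (0 to 1); they miss things now and then, are a little off and sometimes report something else, mostly with a low value. They report only what shows in the picture. A call takes as long as a camera call.
- spot_in(target, camera): "at" ([column, row] in pixels, amid what is visible of it).
- regions_of(target, camera): "pixels" (480x640 bool, what is visible of it) and "at" ([column, row] in pixels, amid what is visible of it).
- place_of(target, camera): "at" ([column, row] in pixels: a listed point, or the origin of a listed thing).
The state is a dict: "clock": time; "qpos": joint angles; "dq": joint speeds; "effort": joint torques, N m; "position": TCP position; "eef_rot": TCP orientation; "ft_force": force on the tool from outside, world axes, zero at the start; "torque": the same for the moment, N m; "opening": finger opening in m.
Only numpy, scipy, OpenCV 4.12 (cv2) and the standard library are available. Lean on these libraries where they do the work, as an engineer would, in place of code of your own. Each camera call takes 0.05 s, during which the arm holds its last target. There are 200 camera calls.

## Task

Get the steel instrument cassette ready for the steriliser with pushes of the fingertips alone: first fold its standing hold-down flap fully down over the instruments while the cover still stands open, then swing the slotted cover shut over it and press the cover's front edge down until it snaps home under the spring catch. Pick nothing up, and leave the instruments and the things standing around where they are.

Things in the scene. Friction and masses are not known exactly. Their poses are not given: they have to be found in the camera images.
- cassette: Low steel instrument cassette, 240 mm long (its x), 200 mm wide (its y), rim 45 mm high; it does not slide. Origin under its centre, on the worktop; z up. Cover hinged along the +y side (robot's left, yaw within 0.55 rad), hold-down flap inside along the -y side, spring catch outside the middle of the -y side. Four instruments lie across it, tops 26 mm or less above the worktop.
- flap (a joint): Angle of the hold-down flap, rad: 0 = folded flat over the instruments (its stop), 1.57 = upright, 1.80 = its outer stop, leaning out over the -y wall. It turns about the cassette's x direction through point flap_hinge, its free edge going to +y as it folds. A stiff hinge: it stays where it is left; about 1 to 2 N at 60 mm from the hinge moves it.
- flap_hinge (a point): Middle of the flap's hinge line, 88 mm to -y of the cassette's centre and 37.5 mm above the worktop; axes as the cassette's.
- flap_edge (a point): Middle of the flap's free edge, in mid-thickness. The flap is a slotted steel plate 200 mm long (cassette x), 85 mm from hinge to edge, 3 mm thick, with a grey silicone strip 5 mm deep along the edge on the side towards the instruments. Folded, its upper face is 39 mm above the worktop. While it stands, the cover jams on it.
- cover (a joint): Angle of the cover, rad: 0 = shut on the rim, 1.57 = upright, 2.0 = its outer stop, leaning away over the +y side. It turns about the cassette's x direction through point cover_hinge, its free edge going to -y as it shuts. A stiff hinge: it stays where it is left; about 2 to 4 N near its free edge moves it.
- cover_hinge (a point): Middle of the cover's hinge line, 103.5 mm to +y of the cassette's centre and 46.5 mm above the worktop; axes as the cassette's.
- cover_edge (a point): Middle of the cover's free edge, on the axis of its rolled lip (6 mm thick). The cover is a slotted flat steel plate 240 mm long (cassette x), 206.5 mm from hinge to lip axis, 3 mm thick. Shut, its upper face is 48 mm above the worktop.
- catch (a joint): Angle of the spring catch, rad: 0 = at rest, grows as its roller is pushed outward (to -y). The cover's lip meets the roller at a cover angle of about 0.06 (not yet shut), must be pressed on past it, pushing it out by about 0.08, and snaps under it; this takes about 5 to 10 N straight down on the cover near the lip. Home: cover at 0, catch back at 0.
- catch_roller (a point): Centre of the catch's roller, 8 mm thick and 28 mm long (cassette x), 107 mm to -y of the cassette's centre and 53 mm above the worktop; the catch is 33 mm wide and its top is 57 mm above the worktop.
- forceps_1: Steel forceps, 128x18x10 mm, lying in the cassette; origin under its middle.
- forceps_2: Steel forceps, 128x18x10 mm, lying in the cassette; origin under its middle.
- spatula_1: Spatula with a wooden handle, 173x13x13 mm, lying in the cassette; origin under its middle.
- spatula_2: Spatula with a wooden handle, 173x13x13 mm, lying in the cassette; origin under its middle.
- beaker_1: Bystander: glass beaker, 70 mm wide, 86 mm high, beyond the cassette on the left. Origin at the centre of its foot.
- wash: Bystander: plastic bottle with a red screw cap, 68 mm wide, 164 mm high, to the left of the cassette. Origin at the centre of its foot.
- jar: Bystander: clear screw-top jar, 48 mm wide, 64 mm high, to the left of the cassette. Origin at the centre of its foot.

How it is judged:
On the way, in this order (a step that is already met when the one before it is completed fails the run):
1. the hold-down flap is folded fully down while the cover still stands open (value of joint flap below 0.06 rad and value of joint cover above 1 rad), for 0.2 s.
2. the cover is swung shut over the folded flap and has snapped under the catch (value of joint flap below 0.06 rad and value of joint cover below 0.02 rad and value of joint catch below 0.025 rad), for 0.2 s.
At the end, for the whole second after the job is handed in: The flap lies folded down (within 0.06 rad), the cover is shut over it (within 0.02 rad, about 4 mm at its edge) with its lip under the roller of the catch, which has sprung back (within 0.025 rad); instruments and bystanders are within 20 mm of where they were (all of step 2 and distance of each of forceps_1, forceps_2, spatula_1, spatula_2, beaker_1, wash, jar from where it was at the start of the episode below 0.02 m); the robot touches nothing.
It fails at once if an instrument was lifted or shoved about in the cassette (more than 20 mm) (distance of any of forceps_1, forceps_2, spatula_1, spatula_2 from where it was at the start of the episode above 0.02 m).
It fails at once if a thing standing around was picked up, pushed (more than 20 mm) or tipped (distance of any of beaker_1, wash, jar from where it was at the start of the episode above 0.02 m or angle between any of beaker_1, wash, jar's own z axis and vertical above 0.35 rad).
It also fails if it takes over 59 s, if anything falls off the work surface, if the arm or the gripper's body presses on something with over 40 N, if the wrist force passes 120 N, or if a joint passes its speed limit or range.

## Working session

There is one attempt and no reset: what is moved stays moved. The work goes in short steps, Python scripts to look and compute and a tool call to move; the robot and the scene stay as the last step left them, time stands still between calls to the robot, and variables do not carry over. Pictures are saved under pics/ and viewed, about 8 in all and at most 12, crops included, and the job is handed in when it is done.

Besides the shell and the picture viewer there is one more tool, called after "Request:" as name(argument=value, ...), one argument or row to a line, values as JSON. send_rows: Moves the arm, as the interface text tells. Its arguments: {"type":"object","properties":{"targets":{"type":"array"},"gripper":{"type":"number"},"squeeze":{"type":"number"}},"required":["targets"]}

```bash
mkdir -p pics
cat > h.py <<'E'
import numpy as np, cv2
from workcell import *
from scipy.spatial.transform import Rotation as R
def ray(f,px):
    u=cv2.undistortPoints(np.array([[px]],float),f['mtx'],f['dist'])[0,0]
    return np.array([u[0],u[1],1.0])
def world(f,px,z=None):
    c,r=int(round(px[0])),int(round(px[1]))
    if z is None:
        w=f['z_map'][max(r-2,0):r+3,max(c-2,0):c+3]; w=w[w>0]
        if len(w)==0: return None
        z=np.median(w)
    return (f['pose']@np.append(ray(f,px)*z,1))[:3]
def at_height(f,px,h):
    d=f['pose'][:3,:3]@ray(f,px); o=f['pose'][:3,3]
    return o+d*(h-o[2])/d[2]
def cloud(f,mask):
    r,c=np.nonzero(mask&(f['z_map']>0))
    u=cv2.undistortPoints(np.stack([c,r],1).astype(float)[:,None],f['mtx'],f['dist'])[:,0]
    z=f['z_map'][r,c]
    return (np.c_[u*z[:,None],z]@f['pose'][:3,:3].T)+f['pose'][:3,3]
def save(f,n): cv2.imwrite('pics/'+n,f['frame'][:,:,::-1])
E
python3 - <<'E'
from h import *
np.set_printoptions(precision=4,suppress=True)
s=read_state();print(s['clock'],s['position'],s['eef_rot'],s['opening'])
F={}
for cam in('side','top'):
    f=grab_frame(cam);F[cam]=f;save(f,cam+'0.png');print(cam,f['pose'][:3,3],f['pose'][:3,2])
    for t in('flap_hinge','flap_edge','cover_hinge','cover_edge','catch_roller','cassette','beaker_1','wash','jar'):
        for d in place_of(t,cam)[:2]:
            hh={'flap_hinge':.0375,'cover_hinge':.0465,'catch_roller':.053,'flap_edge':.12,'cover_edge':.25}.get(t,0)
            print(t,round(d['conf'],2),np.round(d['at'],1),'h',at_height(f,d['at'],hh),'depth',world(f,d['at']))
cv2.imwrite('pics/both.png',cv2.resize(np.hstack([F['side']['frame'],F['top']['frame']])[:,:,::-1],(800,300)))
E
```

```text
0.0 [ 0.2041 -0.6164  0.2442] [-0.0007  0.8107 -0.5855 -0.001 ] 0.08521253014451718
side [-0.554   0.305   0.8651] [ 0.809  -0.0693 -0.5837]
flap_hinge 0.69 [471.9 272.9] h [ 0.4606 -0.1502  0.0375] depth [ 0.4872 -0.1621  0.0158]
flap_edge 0.58 [475.9 243. ] h [ 0.4656 -0.1457  0.12  ] depth [ 0.4676 -0.1466  0.1186]
cover_hinge 0.66 [390.1 251.4] h [0.5404 0.0309 0.0465] depth [0.5293 0.0337 0.0548]
catch_roller 0.68 [222.4 246.1] h [0.5694 0.4322 0.053 ] depth [0.6164 0.4376 0.019 ]
catch_roller 0.45 [479.9 266.7] h [ 0.4635 -0.1675  0.053 ] depth [ 0.4609 -0.1663  0.055 ]
cassette 0.96 [432.3 275.1] h [ 0.5027 -0.0707  0.    ] depth [ 0.4845 -0.0642  0.0149]
cassette 0.62 [421.6 288.2] h [ 0.4555 -0.0337  0.    ] depth [ 0.4387 -0.0281  0.0144]
beaker_1 0.66 [221.  244.6] h [0.6494 0.4445 0.    ] depth [0.6157 0.4406 0.0242]
wash 0.86 [194.7 268.2] h [0.5541 0.5021 0.    ] depth [0.5359 0.4988 0.0142]
jar 0.8 [214.  289.5] h [0.4724 0.4497 0.    ] depth [0.456  0.4474 0.0138]
top [0.4961 0.1965 1.0232] [ 0.0507 -0.014  -0.9986]
flap_hinge 0.65 [486.2 280.8] h [ 0.4642 -0.154   0.0375] depth [ 0.4646 -0.1491  0.0511]
flap_hinge 0.33 [405.3 233.1] h [0.5564 0.0113 0.0375] depth [0.5559 0.0127 0.0446]
flap_edge 0.96 [497.8 280.1] h [ 0.4684 -0.1467  0.12  ] depth [ 0.4684 -0.1466  0.1202]
cover_hinge 0.91 [403.6 234.8] h [0.5524 0.0164 0.0465] depth [0.5524 0.0162 0.0455]
cassette 0.59 [438.3 258. ] h [ 0.5086 -0.0652  0.    ] depth [ 0.5085 -0.0618  0.0134]
beaker_1 0.62 [194.1 189.5] h [0.6399 0.4418 0.    ] depth [0.6396 0.4412 0.0023]
wash 0.71 [166.2 223. ] h [0.5694 0.4976 0.    ] depth [0.5615 0.465  0.1107]
jar 0.72 [185.7 265.8] h [0.4822 0.4539 0.    ] depth [0.4831 0.4379 0.0638]
```

View pics/side0.png

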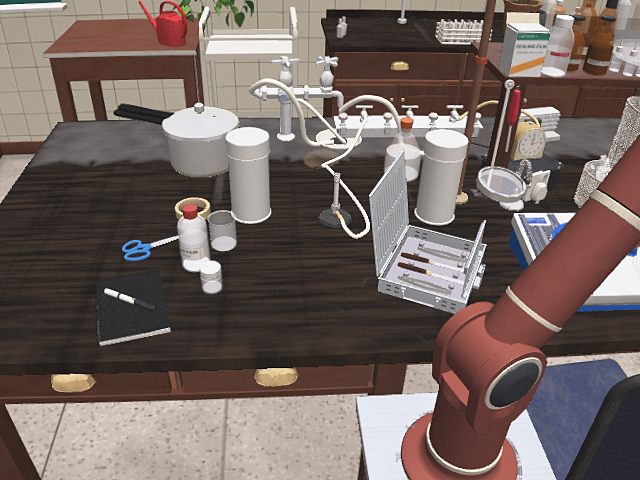

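View pics/top0.png

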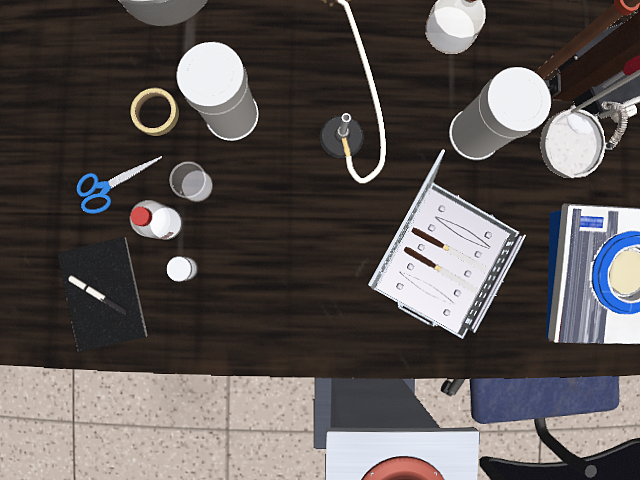

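The side view shows the cassette centred near (430,265), with its cover standing open at (390,215) and its flap up at (478,245). In the top view, the cover edge runs from (370,290) to (440,155), the flap is at about (495,280), the balance is to its right at (600,270), and a tall can stands behind at (490,120). Next I'll fit the geometry.

Run:
```python
from h import *
np.set_printoptions(precision=4,suppress=True)
P={}
for cam in('side','top'):
    f=grab_frame(cam)
    for t in('cassette','cover','flap','catch'):
        rs=regions_of(t,cam)[:1]
        for d in rs:
            p=cloud(f,d['pixels'].astype(bool)); P[t,cam]=p
            print(cam,t,round(d['conf'],2),len(p),np.percentile(p,[2,50,98],axis=0).tolist() if len(p) else '')
    p=cloud(f,np.ones((480,640),bool))
    P['all',cam]=p
import pickle;pickle.dump(P,open('P.pkl','wb'))
# yaw from rim: all points 40..50mm high near cassette (top view)
p=P['all','top']; m=(p[:,2]>.04)&(p[:,2]<.05)&(np.hypot(p[:,0]-.505,p[:,1]+.075)<.17)
print('rim',m.sum(),cv2.minAreaRect(p[m][:,:2].astype(np.float32)))
for k in [('cover','side'),('flap','top'),('flap','side'),('cover','top')]:
    if k in P:
        q=P[k]; q=q[q[:,2]>.055]; q=q[np.hypot(q[:,0]-.505,q[:,1]+.075)<.3]
        for _ in range(4):
            c=np.median(q,0); n=np.linalg.svd(q-q.mean(0),full_matrices=False)[2][2]; r=(q-q.mean(0))@n; q=q[abs(r)<max(.003,2*r.std())]
        n*=np.sign(n[1]); print(k,len(q),'n',n,'yaw',np.arctan2(-n[0],n[1]),'tilt',np.arcsin(n[2]),'c',q.mean(0),q.max(0))
# obstacles heights map around
for nm,(x0,x1,y0,y1) in dict(balance=(.3,.7,-.6,-.27),can=(.6,.9,-.27,.1),front=(.25,.42,-.3,.1)).items():
    q=np.r_[P['all','top'],P['all','side']]; m=(q[:,0]>x0)&(q[:,0]<x1)&(q[:,1]>y0)&(q[:,1]<y1)&(q[:,2]>.03)
    if m.sum(): print(nm,m.sum(),q[m].min(0),q[m].max(0))
```

```text
side cassette 0.67 8528 [[0.36706038263404017, -0.18242832865401495, 0.008262717447233201], [0.5165760918482291, -0.0183313952806759, 0.0375188796125977], [0.6576290865019727, 0.093777585905919, 0.24563773539460793]]
side cover 0.85 2880 [[0.4532934154669983, -0.022683200674398964, 0.0542618088981735], [0.5473805757696725, 0.043147995178114434, 0.1564477362556314], [0.6609012198327677, 0.10109336498688434, 0.25152635640590326]]
side flap 0.77 526 [[0.3747496703626152, -0.19492956621012092, 0.009442690201442228], [0.4489989305414771, -0.1380886820079671, 0.10066714416590755], [0.5777500940415715, -0.0977823808704803, 0.12549256574795659]]
top cassette 0.85 13094 [[0.37686740556969106, -0.19231081351605267, 0.009454590271546276], [0.5051876015315266, -0.07657320667320464, 0.014784186954566292], [0.6405663929306622, 0.0722025899369025, 0.2533399562380762]]
top cover 0.86 1053 [[0.45974737362504675, -0.019264119365976138, 0.04942948113599392], [0.5651633592531944, 0.04117267369360031, 0.2503262884633073], [0.6688211970850731, 0.10284525885962831, 0.2556805257445276]]
top flap 0.77 1430 [
[... 397 characters left out ...]
3257932983004 c [0.5516 0.042  0.1576] [0.6719 0.1099 0.2552]
('flap', 'top') 1064 n [ 0.472   0.8793 -0.0641] yaw -0.4926225877664923 tilt -0.06409852966932025 c [ 0.4647 -0.1455  0.1051] [ 0.5506 -0.0967  0.1294]
('flap', 'side') 328 n [ 0.4749  0.8786 -0.0504] yaw -0.49552054911356375 tilt -0.05043547757354306 c [ 0.4489 -0.1393  0.1002] [ 0.5554 -0.096   0.1273]
('cover', 'top') 969 n [ 0.4656  0.8682 -0.1717] yaw -0.49220529851228345 tilt -0.1725684048659535 c [0.5634 0.0421 0.201 ] [0.676  0.1086 0.2576]
balance 16740 [ 0.3366 -0.5793  0.03  ] [ 0.7    -0.27    0.1335]
can 15261 [ 0.6001 -0.2699  0.03  ] [0.8714 0.0374 0.5632]
front 1741 [ 0.3428 -0.3     0.03  ] [0.4199 0.031  0.1284]
```

```bash
cat >> h.py <<'E'
YAW=-.492; C=np.array([.504,-.0752]); XC=np.array([np.cos(YAW),np.sin(YAW)]); YC=np.array([-np.sin(YAW),np.cos(YAW)])
RT=np.c_[np.r_[XC,0],np.r_[-YC,0],[0,0,-1.]]
def cas(p): p=np.array(p); d=p[:2]-C; return np.array([d@XC,d@YC,p[2]])*1000
def plan(*pts):  # TCP in cassette mm
    s=read_state(); q=s['eef_rot']; Rm=R.from_quat([q[1],q[2],q[3],q[0]])
    print('t',round(s['clock'],2),'tcp_c',cas(s['position']).round(1),'F',np.round(s['ft_force'],1),'open',round(s['opening'],3))
    print('turn',np.round((Rm.inv()*R.from_matrix(RT)).as_rotvec(degrees=True),1))
    for p in pts:
        w=np.r_[C+(XC*p[0]+YC*p[1])/1000,p[2]/1000]
        print(p,'->cm',np.round(Rm.inv().apply(w-s['position'])*100,2),np.round(w,3))
E
python3 -c "
from h import *
plan((0,-135,245),(0,-135,125))"
```

```text
t 1.5 tcp_c [  -8.1 -619.1  245.3] F [1.  0.3 0.5] open 0.085
turn [ -0.    0.  -43.5]
(0, -135, 245) ->cm [-3.272e+01 -3.568e+01  3.000e-02] [ 0.44  -0.194  0.245]
(0, -135, 125) ->cm [-32.72 -35.68  12.03] [ 0.44  -0.194  0.125]
```

Request:
send_rows(
  targets=[
    {"dx":-4.1,"dy":-4.5,"dz":0,"az":-6},
    {"dx":-8.2,"dy":-8.9,"dz":0,"az":-12},
    {"dx":-12.3,"dy":-13.4,"dz":0,"az":-18},
    {"dx":-16.4,"dy":-17.8,"dz":0,"az":-24},
    {"dx":-20.5,"dy":-22.3,"dz":0,"az":-30},
    {"dx":-24.6,"dy":-26.8,"dz":0,"az":-36},
    {"dx":-28.7,"dy":-31.2,"dz":0,"az":-43.5},
    {"dx":-32.7,"dy":-35.7,"dz":0,"az":-43.5},
  ],
  gripper=1,
)

```text
$.targets[0]: bad value
```

```bash
python3 -c "
from h import *
plan((0,-135,125),(0,-110,125))"
```

```text
t 1.5 tcp_c [  -8.1 -619.1  245.3] F [1.  0.3 0.5] open 0.085
turn [ -0.    0.  -43.5]
(0, -135, 125) ->cm [-32.72 -35.68  12.03] [ 0.44  -0.194  0.125]
(0, -110, 125) ->cm [-34.44 -37.5   12.03] [ 0.452 -0.172  0.125]
```

Each row seems to need all six fields, so I'll resend with them filled in.

Request:
send_rows(
  targets=[
    {"dx":-4.1,"dy":-4.5,"dz":0,"ax":0,"ay":0,"az":-6},
    {"dx":-8.2,"dy":-8.9,"dz":0,"ax":0,"ay":0,"az":-12},
    {"dx":-12.3,"dy":-13.4,"dz":0,"ax":0,"ay":0,"az":-18},
    {"dx":-16.4,"dy":-17.8,"dz":0,"ax":0,"ay":0,"az":-24},
    {"dx":-20.5,"dy":-22.3,"dz":0,"ax":0,"ay":0,"az":-30},
    {"dx":-24.6,"dy":-26.8,"dz":0,"ax":0,"ay":0,"az":-36},
    {"dx":-28.7,"dy":-31.2,"dz":0,"ax":0,"ay":0,"az":-43.5},
    {"dx":-32.7,"dy":-35.7,"dz":0,"ax":0,"ay":0,"az":-43.5},
  ],
  gripper=1,
)

```text
clock: 2.5
position: [0.4413, -0.1929, 0.2458]
eef_rot: [0.0, 0.97, -0.243, 0.001]
ft_force: [0.4, -0.9, 0.4]
opening: -0.0001
```

```bash
python3 -c "
from h import *
plan((0,-135,125),(0,-110,125))"
```

```text
t 2.5 tcp_c [   0.3 -133.4  245.8] F [ 0.4 -0.9  0.4] open -0.0
turn [-0.  -0.1  0. ]
(0, -135, 125) ->cm [-0.05  0.16 12.08] [ 0.44  -0.194  0.125]
(0, -110, 125) ->cm [-0.05 -2.34 12.08] [ 0.452 -0.172  0.125]
```

Request:
send_rows(
  targets=[
    {"dx":0,"dy":0,"dz":5,"ax":0,"ay":0,"az":0},
    {"dx":0,"dy":0,"dz":10,"ax":0,"ay":0,"az":0},
    {"dx":0,"dy":0,"dz":12.5,"ax":0,"ay":0,"az":0},
    {"dx":0,"dy":-1.5,"dz":12.5,"ax":0,"ay":0,"az":0},
    {"dx":0,"dy":-3,"dz":12.5,"ax":0,"ay":0,"az":0},
    {"dx":0,"dy":-4.5,"dz":12.5,"ax":0,"ay":0,"az":0},
    {"dx":0,"dy":-5.7,"dz":12.9,"ax":0,"ay":0,"az":0},
    {"dx":0,"dy":-6.8,"dz":13.3,"ax":0,"ay":0,"az":0},
  ],
)

```text
clock: 3.5
position: [0.4744, -0.1324, 0.1131]
eef_rot: [0.0, 0.97, -0.243, 0.001]
ft_force: [0.2, 0.1, -0.8]
opening: -0.0
```

```bash
python3 -c "
from h import *
plan((0,-51,102),(0,-39,88),(0,-32,71),(0,-29,53),(0,-29,50))
f=grab_frame('side');save(f,'s1.png')
d=regions_of('flap','side')
if d:
    q=cloud(f,d[0]['pixels'].astype(bool)); q=np.array([cas(p) for p in q]); print(d[0]['conf'],np.percentile(q,[2,50,98],axis=0).round())
cv2.imwrite('pics/s1c.png',cv2.resize(f['frame'][100:340,320:600,::-1],None,fx=2,fy=2))"
```

```text
t 3.5 tcp_c [  0.9 -64.4 113.1] F [ 0.2  0.1 -0.8] open -0.0
turn [-0.  -0.2  0. ]
(0, -51, 102) ->cm [-0.09 -1.34  1.11] [ 0.48  -0.12   0.102]
(0, -39, 88) ->cm [-0.1  -2.53  2.51] [ 0.486 -0.11   0.088]
(0, -32, 71) ->cm [-0.1  -3.23  4.21] [ 0.489 -0.103  0.071]
(0, -29, 53) ->cm [-0.11 -3.53  6.01] [ 0.49  -0.101  0.053]
(0, -29, 50) ->cm [-0.11 -3.53  6.31] [ 0.49  -0.101  0.05 ]
0.74 [[-102.  -85.   11.]
 [ -27.  -67.   64.]
 [ 101.  -42.  115.]]
```

View pics/s1c.png

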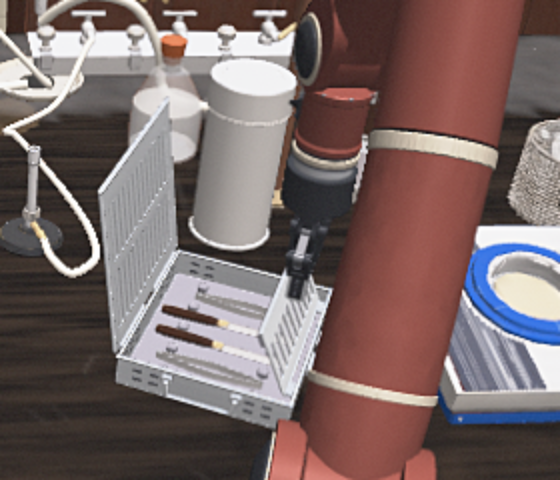

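The flap now leans in at about 60° with the fingertips on its outer face, around crop pixel (297,290). I'll keep folding it.

Request:
send_rows(
  targets=[
    {"dx":-0.1,"dy":-1.4,"dz":1.1,"ax":0,"ay":0,"az":0},
    {"dx":-0.1,"dy":-2.5,"dz":2.5,"ax":0,"ay":0,"az":0},
    {"dx":-0.1,"dy":-3.2,"dz":4.2,"ax":0,"ay":0,"az":0},
    {"dx":-0.1,"dy":-3.5,"dz":5.4,"ax":0,"ay":0,"az":0},
    {"dx":-0.1,"dy":-3.5,"dz":6.0,"ax":0,"ay":0,"az":0},
    {"dx":-0.1,"dy":-3.5,"dz":6.1,"ax":0,"ay":0,"az":0},
    {"dx":-0.1,"dy":-3.5,"dz":6.2,"ax":0,"ay":0,"az":0},
    {"dx":-0.1,"dy":-3.5,"dz":6.2,"ax":0,"ay":0,"az":0},
  ],
)

```text
clock: 4.6
position: [0.4895, -0.0994, 0.0528]
eef_rot: [-0.0, 0.97, -0.242, 0.001]
ft_force: [-4.6, 1.9, 18.3]
opening: 0.0003
```

```bash
python3 -c "
from h import *
plan((0,-29,50))
for cam in ('top','side'):
    f=grab_frame(cam)
    d=regions_of('flap',cam)
    if d:
        q=cloud(f,d[0]['pixels'].astype(bool)); q=np.array([cas(p) for p in q]); print(cam,d[0]['conf'],np.percentile(q,[2,50,98],axis=0).round())"
```

```text
t 4.6 tcp_c [ -1.3 -28.2  52.8] F [-4.6  1.9 18.3] open 0.0
turn [-0.1 -0.1  0.2]
(0, -29, 50) ->cm [0.13 0.08 0.28] [ 0.49  -0.101  0.05 ]
top 0.84 [[-99. -84.  34.]
 [-30. -20.  40.]
 [ 96.   1.  43.]]
side 0.79 [[-101.  -84.   12.]
 [ -26.  -50.   37.]
 [  97.    0.   41.]]
```

Request:
send_rows(
  targets=[
    {"dx":0,"dy":0,"dz":-4,"ax":0,"ay":0,"az":0},
    {"dx":0,"dy":0,"dz":-9,"ax":0,"ay":0,"az":0},
    {"dx":0,"dy":0,"dz":-14,"ax":0,"ay":0,"az":0},
    {"dx":0,"dy":0,"dz":-19,"ax":0,"ay":0,"az":0},
    {"dx":0,"dy":0,"dz":-24,"ax":0,"ay":0,"az":0},
    {"dx":0,"dy":0,"dz":-26,"ax":0,"ay":0,"az":0},
    {"dx":0,"dy":-3,"dz":-26,"ax":0,"ay":0,"az":0},
    {"dx":0,"dy":-3,"dz":-26,"ax":0,"ay":0,"az":0},
  ],
)

```text
clock: 5.8
position: [0.5034, -0.0709, 0.3129]
eef_rot: [-0.001, 0.971, -0.24, 0.001]
ft_force: [-0.4, -0.4, -0.3]
opening: -0.0001
```

```bash
python3 -c "
from h import *
plan((0,195,310),(0,195,235))
f=grab_frame('top');save(f,'t2.png')
d=regions_of('flap','top')
if d:
    q=cloud(f,d[0]['pixels'].astype(bool)); q=np.array([cas(p) for p in q]); q=q[(q[:,2]>30)&(q[:,2]<60)]
    A=np.linalg.lstsq(np.c_[q[:,1],np.ones(len(q))],q[:,2],rcond=None)[0]; print(len(q),A)"
```

```text
t 5.8 tcp_c [ -2.5   3.5 312.9] F [-0.4 -0.4 -0.3] open -0.0
turn [-0.1 -0.1  0.4]
(0, 195, 310) ->cm [  0.38 -19.15   0.34] [0.596 0.097 0.31 ]
(0, 195, 235) ->cm [  0.38 -19.13   7.84] [0.596 0.097 0.235]
3058 [-4.74160257e-04  3.96026165e+01]
```

View pics/t2.png

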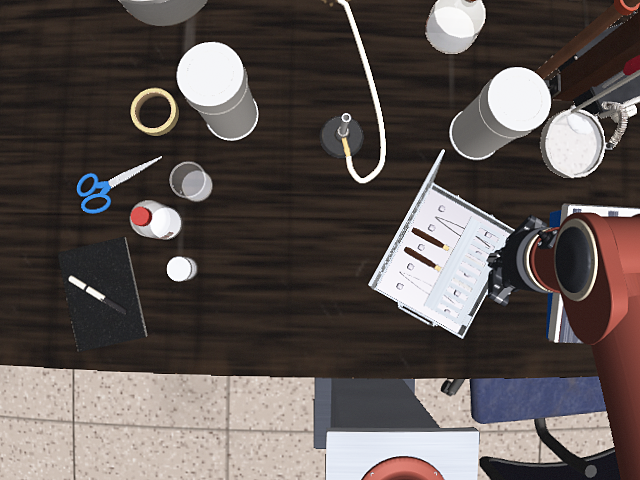

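The top view shows the flap lying flat over the instruments at (465,265), and the plane fit gives zero slope. The cover is still standing open at (405,225). Next I'll move the tool behind the cover.

Request:
send_rows(
  targets=[
    {"dx":0.1,"dy":-4,"dz":0,"ax":0,"ay":0,"az":0},
    {"dx":0.2,"dy":-9,"dz":0,"ax":0,"ay":0,"az":0},
    {"dx":0.3,"dy":-14,"dz":0,"ax":0,"ay":0,"az":0},
    {"dx":0.4,"dy":-18,"dz":0,"ax":0,"ay":0,"az":0},
    {"dx":0.4,"dy":-19.2,"dz":0.3,"ax":0,"ay":0,"az":0.4},
    {"dx":0.4,"dy":-19.2,"dz":4,"ax":0,"ay":0,"az":0.4},
    {"dx":0.4,"dy":-19.2,"dz":7.8,"ax":0,"ay":0,"az":0.4},
    {"dx":0.4,"dy":-19.2,"dz":7.8,"ax":0,"ay":0,"az":0.4},
  ],
)

```text
clock: 6.9
position: [0.5938, 0.0907, 0.231]
eef_rot: [0.003, 0.969, -0.247, -0.004]
ft_force: [0.6, -0.7, 0.3]
opening: 0.0002
```

```bash
python3 -c "
from h import *
plan((0,150,235))
f=grab_frame('side')
cv2.imwrite('pics/s3c.png',cv2.resize(f['frame'][60:340,280:600,::-1],None,fx=2,fy=2))
for k in range(1):
    d=regions_of('cover','side')
    q=cloud(f,d[0]['pixels'].astype(bool)); q=np.array([cas(p) for p in q]); print(np.percentile(q,[2,50,98],axis=0).round())
import math
r=182
for t in (100,90,75,60,45,30,20,10,5):
    a=math.radians(t); y=103.5-r*math.cos(a)+11+1.5*math.sin(a); z=46.5+r*math.sin(a)+1.5*math.cos(a)+14
    print(t,round(y),round(z))
"
```

```text
t 6.9 tcp_c [  0.8 188.6 231. ] F [ 0.6 -0.7  0.3] open 0.0
turn [ 0.4  0.3 -0.4]
(0, 150, 235) ->cm [-0.06  3.87 -0.37] [0.575 0.057 0.235]
[[-124.  107.   47.]
 [ -17.  126.  156.]
 [ 117.  144.  252.]]
100 148 239
90 116 242
75 69 237
60 25 219
45 -13 190
30 -42 153
20 -56 124
10 -64 94
5 -67 78
```

View pics/s3c.png

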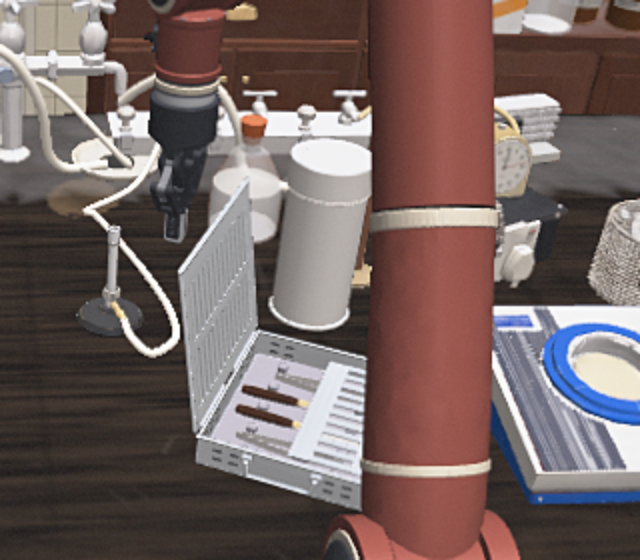

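The fingertips hang behind the cover at crop pixel (175,235), clear of it. I'll swing the cover shut along its arc.

Request:
send_rows(
  targets=[
    {"dx":0,"dy":2.1,"dz":-0.8,"ax":0,"ay":0,"az":0},
    {"dx":0,"dy":4.1,"dz":-0.8,"ax":0,"ay":0,"az":0},
    {"dx":0,"dy":5.7,"dz":-1.0,"ax":0,"ay":0,"az":0},
    {"dx":0,"dy":7.3,"dz":-1.1,"ax":0,"ay":0,"az":0},
    {"dx":0,"dy":9.7,"dz":-1.0,"ax":0,"ay":0,"az":0},
    {"dx":0,"dy":12.0,"dz":-0.6,"ax":0,"ay":0,"az":0},
    {"dx":0,"dy":14.3,"dz":0.2,"ax":0,"ay":0,"az":0},
    {"dx":0,"dy":16.4,"dz":1.2,"ax":0,"ay":0,"az":0},
  ],
)

```text
clock: 8.0
position: [0.5175, -0.0529, 0.223]
eef_rot: [0.001, 0.969, -0.247, 0.001]
ft_force: [1.1, 0.0, -0.8]
opening: -0.0
```

```bash
python3 -c "
from h import *
plan((0,5,206),(0,-13,190),(0,-29,172),(0,-42,153),(0,-56,124),(0,-64,94),(0,-67,78))
f=grab_frame('side')
d=regions_of('cover','side')
q=cloud(f,d[0]['pixels'].astype(bool)); q=np.array([cas(p) for p in q]); print(np.percentile(q,[2,50,98],axis=0).round())
m=q[abs(q[:,2])>60]; print('ang deg',np.degrees(np.median(np.arctan2(m[:,2]-46.5,103.5-m[:,1]))))
"
```

```text
t 8.0 tcp_c [  1.4  26.  223. ] F [ 1.1  0.  -0.8] open -0.0
turn [ 0.  -0.1 -0.4]
(0, 5, 206) ->cm [-0.13  2.1   1.7 ] [ 0.506 -0.071  0.206]
(0, -13, 190) ->cm [-0.12  3.9   3.3 ] [ 0.498 -0.087  0.19 ]
(0, -29, 172) ->cm [-0.11  5.5   5.11] [ 0.49  -0.101  0.172]
(0, -42, 153) ->cm [-0.1   6.8   7.01] [ 0.484 -0.112  0.153]
(0, -56, 124) ->cm [-0.1   8.2   9.91] [ 0.478 -0.125  0.124]
(0, -64, 94) ->cm [-0.1   8.99 12.91] [ 0.474 -0.132  0.094]
(0, -67, 78) ->cm [-0.1   9.29 14.51] [ 0.472 -0.134  0.078]
[[-125.    6.   52.]
 [ -31.   53.  145.]
 [ 108.  107.  230.]]
ang deg 62.91674409780766
```

The cover is following, now at about 63°.

Request:
send_rows(
  targets=[
    {"dx":-0.1,"dy":2.1,"dz":1.7,"ax":0,"ay":0,"az":0},
    {"dx":-0.1,"dy":3.9,"dz":3.3,"ax":0,"ay":0,"az":0},
    {"dx":-0.1,"dy":5.5,"dz":5.1,"ax":0,"ay":0,"az":0},
    {"dx":-0.1,"dy":6.8,"dz":7.0,"ax":0,"ay":0,"az":0},
    {"dx":-0.1,"dy":7.6,"dz":8.5,"ax":0,"ay":0,"az":0},
    {"dx":-0.1,"dy":8.2,"dz":9.9,"ax":0,"ay":0,"az":0},
    {"dx":-0.1,"dy":8.7,"dz":11.4,"ax":0,"ay":0,"az":0},
    {"dx":-0.1,"dy":9.0,"dz":12.5,"ax":0,"ay":0,"az":0},
  ],
)

```text
clock: 9.1
position: [0.4708, -0.1336, 0.0964]
eef_rot: [0.002, 0.969, -0.249, -0.002]
ft_force: [0.1, -0.1, 0.5]
opening: -0.0002
```

```bash
python3 -c "
from h import *
plan((0,-78,85),(0,-82,66),(0,-82,62),(0,-82,59))
f=grab_frame('side')
d=regions_of('cover','side')
if d:
    q=cloud(f,d[0]['pixels'].astype(bool)); q=np.array([cas(p) for p in q]); print(np.percentile(q,[2,50,98],axis=0).round())
    m=q[(q[:,1]<50)]; print('ang deg',np.degrees(np.median(np.arctan2(m[:,2]-46.5,103.5-m[:,1]))))
"
```

```text
t 9.1 tcp_c [ -1.7 -67.2  96.4] F [ 0.1 -0.1  0.5] open -0.0
turn [ 0.3  0.2 -0.6]
(0, -78, 85) ->cm [0.18 1.07 1.14] [ 0.467 -0.144  0.085]
(0, -82, 66) ->cm [0.19 1.46 3.05] [ 0.465 -0.147  0.066]
(0, -82, 62) ->cm [0.19 1.46 3.45] [ 0.465 -0.147  0.062]
(0, -82, 59) ->cm [0.19 1.46 3.75] [ 0.465 -0.147  0.059]
[[-123.  -95.   13.]
 [ -19.    8.   64.]
 [ 117.  104.   86.]]
ang deg 11.149321958982473
```

Request:
send_rows(
  targets=[
    {"dx":0.2,"dy":1.0,"dz":0.8,"ax":0,"ay":0,"az":0},
    {"dx":0.2,"dy":1.4,"dz":1.8,"ax":0,"ay":0,"az":0},
    {"dx":0.2,"dy":1.4,"dz":2.5,"ax":0,"ay":0,"az":0},
    {"dx":0.2,"dy":1.4,"dz":3.0,"ax":0,"ay":0,"az":0},
    {"dx":0.2,"dy":1.4,"dz":3.3,"ax":0,"ay":0,"az":0},
    {"dx":0.2,"dy":1.4,"dz":3.5,"ax":0,"ay":0,"az":0},
    {"dx":0.2,"dy":1.4,"dz":3.6,"ax":0,"ay":0,"az":0},
    {"dx":0.2,"dy":1.4,"dz":3.6,"ax":0,"ay":0,"az":0},
  ],
)

```text
clock: 10.2
position: [0.4648, -0.1468, 0.0618]
eef_rot: [0.002, 0.969, -0.249, -0.003]
ft_force: [-3.7, 1.0, 15.9]
opening: 0.0002
```

```bash
python3 -c "
from h import *
plan((0,-82,62),(0,-82,58))
"
```

```text
t 10.2 tcp_c [ -0.7 -81.6  61.8] F [-3.7  1.  15.9] open 0.0
turn [ 0.4  0.2 -0.6]
(0, -82, 62) ->cm [ 0.07  0.04 -0.02] [ 0.465 -0.147  0.062]
(0, -82, 58) ->cm [0.07 0.03 0.38] [ 0.465 -0.147  0.058]
```

Request:
send_rows(
  targets=[
    {"dx":0,"dy":0,"dz":0.3,"ax":0,"ay":0,"az":0},
    {"dx":0,"dy":0,"dz":0.3,"ax":0,"ay":0,"az":0},
    {"dx":0,"dy":0,"dz":-2,"ax":0,"ay":0,"az":0},
    {"dx":0,"dy":0,"dz":-6,"ax":0,"ay":0,"az":0},
    {"dx":0,"dy":0,"dz":-11,"ax":0,"ay":0,"az":0},
    {"dx":0,"dy":0,"dz":-16,"ax":0,"ay":0,"az":0},
    {"dx":0,"dy":5,"dz":-18,"ax":0,"ay":0,"az":0},
    {"dx":0,"dy":11,"dz":-18,"ax":0,"ay":0,"az":0},
  ],
)

```text
clock: 11.2
position: [0.4147, -0.2427, 0.2446]
eef_rot: [0.003, 0.969, -0.246, 0.0]
ft_force: [0.8, -0.5, -0.2]
opening: 0.0
```

Request:
send_rows(
  targets=[
    {"dx":0,"dy":6,"dz":0,"ax":0,"ay":0,"az":0},
    {"dx":0,"dy":12,"dz":0,"ax":0,"ay":0,"az":0},
    {"dx":0,"dy":18,"dz":0,"ax":0,"ay":0,"az":0},
    {"dx":0,"dy":18,"dz":0,"ax":0,"ay":0,"az":0},
  ],
)

```text
clock: 11.7
position: [0.3246, -0.4058, 0.2449]
eef_rot: [0.004, 0.968, -0.252, -0.001]
ft_force: [0.5, 1.0, 0.2]
opening: 0.0002
```

```bash
python3 -c "
from h import *
plan()
P=[]
for cam in ('top','side'):
    f=grab_frame(cam)
    d=regions_of('cover',cam)
    for e in d[:1]:
        q=cloud(f,e['pixels'].astype(bool)); q=np.array([cas(p) for p in q]); q=q[(q[:,2]>35)&(q[:,2]<70)&(abs(q[:,0])<115)&(abs(q[:,1])<95)]
        A=np.linalg.lstsq(np.c_[q[:,1],np.ones(len(q))],q[:,2],rcond=None)[0]; print(cam,e['conf'],len(q),A)
    for t in('catch_roller','cover_edge'):
        for e in place_of(t,cam)[:1]: print(cam,t,round(e['conf'],2),cas(at_height(f,e['at'],.053 if t[1]=='a' else .0465)).round(1),np.round(e['at']))
    for t in('beaker_1','wash','jar'):
        for e in place_of(t,cam)[:1]: print(cam,t,round(e['conf'],2),at_height(f,e['at'],0).round(3))
    P.append(f['frame'][180:360,340:560,::-1])
cv2.imwrite('pics/e.png',cv2.resize(np.hstack(P),None,fx=1.8,fy=1.8,interpolation=cv2.INTER_CUBIC))
"
```

```text
t 11.7 tcp_c [  -2.  -376.2  244.9] F [0.5 1.  0.2] open 0.0
turn [ 0.5 -0.1 -1. ]
top 0.78 8112 [1.78939816e-03 4.84461370e+01]
top catch_roller 0.57 [   2.  -102.8   53. ] [495. 285.]
top cover_edge 0.61 [  -8.3 -101.1   46.5] [491. 289.]
top beaker_1 0.73 [0.64  0.437 0.   ]
top wash 0.65 [0.565 0.497 0.   ]
top jar 0.55 [0.475 0.45  0.   ]
side 0.61 4342 [5.47330644e-03 4.63025475e+01]
side catch_roller 0.5 [  -6.  -103.7   53. ] [480. 270.]
side cover_edge 0.67 [  3.  -89.5  46.5] [474. 269.]
side beaker_1 0.76 [0.645 0.442 0.   ]
side wash 0.76 [0.573 0.507 0.   ]
side jar 0.65 [0.572 0.502 0.   ]
```

View pics/e.png

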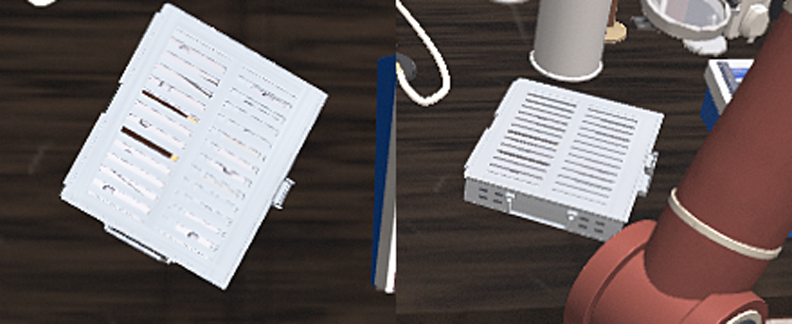

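The cover lies flat, with a slope of 0.002–0.005 rad at the 48 mm level, and the catch roller sits at the lip around crop pixel (283,193). The arm is clear, so I'm handing in.

```bash
python3 -c "
from workcell import *
print(close_job())"
```

```text
the job is handed in; nothing more can be done
None
```

The cassette is shut, and I handed the job in at about 12 s on the robot's clock. `close_job()` gives no verdict, so what follows rests on my own checks.

With the closed fingertips I folded the flap flat from its outer side. I then went behind the cover, swung it shut along its arc and pressed just behind the lip. I lifted clear and backed the arm away before handing in.

- **Flap:** after folding, a plane fit gave zero slope at about 39.6 mm, with the cover still standing open. Once the cover was shut I could only see the flap through the slots.
- **Cover:** the fit gave a slope of 0.002 rad at 48.4 mm from the top camera and 0.005 rad at 46.3 mm from the side camera. Both are under the 0.02 limit. Under about 16 N of pressing, the fingertips were at about 47.8 mm, which is the shut height.
- **Catch:** the network put the roller at y of about −103 mm against a nominal −107 mm. That is within its error, so I did not measure the catch angle precisely. I judge it snapped home because the cover lies well below the 0.06 rad at which the lip meets the roller.
- **Bystanders:** the beaker, wash bottle and jar came out within 10 mm of their first estimates in the top view. The side view agreed, except that it mistook the bottle for the jar. The arm never went near them.
- **Instruments:** I saw the handles in place through the slots but did not measure them.

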